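Zero the cleaner's cycle pointer, then hold its spring dial at the third notch

ROBOT

A 6-joint arm with a two-finger parallel gripper is mounted at the origin on the work surface. World frame = base frame: x ahead of the robot, y to its left, z up, the work surface at z = 0. Lengths are in m, angles in degrees, forces in N, time in s.
With the tool pointing down it reaches from about 0.35 to 0.875 m from the base axis. Payload 4.2 kg.
Tool frame: the origin (TCP) lies between the finger pads; the fingertips stand 19 mm ahead of it and the grasp point (between the pads) is the TCP; z points along the fingers, y is the line along which they close (so a half turn about z gives the same grasp; the last joint's range is limited). The gripper opens to 87 mm and grips with 3 to 60 N. Pads are 19 mm wide; open, the fingers measure 117 mm over their backs; the gripper's body (75 mm by 190 mm) begins 51 mm behind the grasp point.
Start: joints at [-53.537, 22.042, 0.453, 0, -68.411, -14.817], TCP at [0.231, -0.581, 0.242] pointing down, gripper open.
Joint ranges: [-179.83, 179.83], [-69.29, 118.12], [-61.27, 80.66], [-181.25, 117.63], [-171.15, -9.14], [-177.46, 177.46]. Speed limits (degrees/s): [159.86, 159.86, 180, 180, 180, 180].

INTERFACE

Orientations are given as a 3x3 rotation matrix whose columns are the frame's x, y, z axes.
In Python, from station import r gives the robot as it stands.
- The arm moves only by the tool drive_tool, never from a script. Its argument "steps" is one flat list of numbers, 7 for each row, row after row: the turn, a rotation vector about the tool's x, y, z in rad, then the shift along the tool's x, y, z in m, then the opening, from 0 (shut) to 1 (fully open). A call has 1 to 10 rows; each row shifts and turns the commanded pose from where the row before left it, along the tool's axes as they then stand; what a row does not reach is not made up. A row lasts 1/12 s, in which the tool goes at most 41.7 mm and 7.16 degrees, less where a joint would pass 70% of its speed; a pose out of reach is approached as far as the arm can. A call is refused whole if a number of a shift passes 0.0417 or a number of a turn 0.125, either way. A call with a gripper value outside its range is refused whole. The fingers move at their own pace and stop on an object; the grip force is fixed at half the most. Time passes only in rows, so rows that do not move let the fingers close. It gives the time, the measured TCP pose, the force, the opening and the grip force at its end, in the units of the state.
- r.sense(): the state, without advancing time (a new reading comes with each control period).
- r.capture(name): name is "side" or "top" or "wrist"; returns the picture (480x640x3 uint8, blue, green, red); there is no depth.
- r.camera_params(name): a dict with "camera_matrix" (3x3 intrinsics, pixels), "k1" (the pictures are not rectified: a ray, as slopes to the right and down, at radius r is drawn at 1 + k1 r^2 times it, then the intrinsics apply), "extrinsics" (4x4, takes a point from world to camera coordinates). Camera axes: x right, y down, z forward; pixel columns grow to the right and rows downward; lengths in m; the calibration is good to about 2 mm. A picture is of the moment at which its call begins: read the wrist's pose just before it. camera_params takes no time and is no camera call; for the wrist camera it gives the pose at the moment of the call.
- r.finish_job(): hands the job in; it is judged then, once.
The state is a dict: "time_s": time; "joints": joint angles; "joint_velocities": joint speeds; "effort": joint torques, N m; "tcp_pos": TCP position; "ee_rot": TCP orientation; "wrist_force": force on the tool from outside, world axes, zero at the start; "moment": the same for the moment, N m; "gripper_width": opening from 0.0 (shut) to 1.0 (fully open); "gripper_force": force on a finger pad.
Only numpy, scipy, OpenCV 4.12 (cv2) and the standard library are available. Lean on these libraries where they do the work, as an engineer would, in place of code of your own. Each camera call takes 0.05 s, during which the arm holds its last target. There are 200 camera calls.

TASK

Run the deep clean on the denture cleaner: first turn the small reset knob on its top all the way back to the zero stop. Then press the paddle of the spring dial at its front down past the first two notches to the third (not the fourth, last one), and keep it there: finish with the fingers still holding the dial at the third notch against its spring. The knob must stay at zero, and the case in the bath and the other things on the counter must not be disturbed.

Things in the scene. Friction and masses are not known exactly. Their poses are not given: they have to be found in the camera images.
- cleaner: White denture cleaner, 160 (x) x 300 (y) x 75 mm high, fixed to the counter. Origin: centre of its underside. Its front, with the dial, faces its own -x. Its +y half is an open bath (inner 132 x 102 mm, floor at 45 mm) that holds the denture case; its -y half has a closed flat top at 75 mm that carries the reset knob.
- dial_axis (a point): Centre of the dial's wheel (radius 28, 22 mm wide), on its turning axis, which is parallel to the cleaner's y; at (-65, -30, 65) mm in the cleaner's frame. Axes: the cleaner's. Fixed beside the wheel, 12 to 18 mm to its +y side, is a steel plate of radius 42 mm.
- third_mark (a point): The third notch's mark: on the steel plate beside the dial five short black bars, 36 to 50 mm from the axis, mark from the top down rest (thicker bar), first, second, third and fourth notch; the paddle's arm lines up with the bar of its notch. This point is the middle of the third notch's bar, 43 mm from the axis.
- dial (a joint): Angle of the spring dial, rad: 0 = rest, paddle pointing to the cleaner's -x, 0.60 above level; grows as it is pressed down (paddle elevation = 0.60 - value). Notches are felt at 0.28, 0.56, 0.84 (third), 1.12 (fourth); stop at 1.17. Let go, it always springs back to rest. Pressing at the pad takes about 3 N at first, 7 N near the third notch, 1.5 N more or less around each notch.
- pad (a point): Point to press: middle of the upper face of the dial's grey paddle, 65 mm out from the axis; moves with it. Paddle 40 mm wide (y), 34 long (49 to 83 mm from the axis), 8 thick. The point is about 105 mm above the counter at rest, 53 mm at the third notch, 36 mm at the fourth. Axes: the cleaner's at dial = 0, turning with the dial.
- knob (a joint): Angle of the reset knob about its upright axis, rad: 0 = zero stop (bar along the cleaner's x, needle pointing to the cleaner's -x, at a small steel pin); grows clockwise seen from above, up to 1.5. It starts between 0.5 and 1.3, so turn it anticlockwise seen from above. It stays where it is left (friction about 0.03 N m).
- knob_grip (a point): Point to grip the reset knob, on its axis, 103.5 mm above the counter. The grip is an upright grey bar 42 mm long (along the knob's own x), 14 mm thick, 87.5 to 117.5 mm above the counter, on a collar of radius 17 mm. A steel needle at its foot points to the knob's own -x. Axes: the cleaner's at knob = 0, turning with the knob.
- case: Bystander: blue plastic denture case with clip lid, 87 x 72 x 38 mm, loose in the cleaner's bath, its top at 83 mm. Origin: centre of its underside.
- holder: Bystander: white ceramic toothbrush holder, 72 mm across, 100 mm high, with a white toothbrush rising to about 170 mm. Origin: centre of its underside.
- tumbler: Bystander: glass tumbler, 68 mm across, 95 mm high, upright. Origin: centre of its underside.
- vial: Bystander: closed amber vial, 38 mm across, 75 mm high, upright. Origin: centre of its underside.
- jar: Bystander: small open white ceramic jar, 72 mm across, 60 mm high. Origin: centre of its underside.
- clipper: Bystander: steel nail clipper lying flat, 58 x 13 x 11 mm. Origin: centre of its underside.

How it is judged:
By the outcome, as a careful person would: the job done as asked, in the order asked, and still so for the second after the job is handed in, while the arm keeps its last pose, push and grip.
It also fails if it takes over 51 s, if anything falls off the work surface, if the arm or the gripper's body presses on something with over 40 N, if the wrist force passes 120 N, or if a joint passes its speed limit or range.

## Working session

There is one attempt and no reset: what is moved stays moved. The work goes in short steps, Python scripts to look and compute and a tool call to move; the robot and the scene stay as the last step left them, time stands still between calls to the robot, and variables do not carry over. Pictures are saved under pics/ and viewed, at most 10 in all, crops included, and the job is handed in when it is done.

Besides the shell and the picture viewer there is one more tool, called after "Emit:" as name(argument=value, ...), one argument or row to a line, values as JSON. drive_tool: Moves the arm, as the interface text tells. Its arguments: {"type":"object","properties":{"steps":{"type":"array"}},"required":["steps"]}

```bash
mkdir -p pics; ls; python3 - <<'E'
from station import r
import cv2,numpy as np
s=r.sense();print(s)
for n in("side","top"):
    cv2.imwrite(f"pics/{n}0.png",r.capture(n));p=r.camera_params(n);print(n,p)
E
```

```text
pics
{'time_s': 0.0, 'joints': array([-5.35379149e+01,  2.20900458e+01,  3.79612281e-01, -2.89176623e-02,
       -6.84111418e+01, -1.48181089e+01]), 'joint_velocities': array([ 0.06520583,  0.07543536, -0.01302225, -0.06664506, -0.07368411,
        0.10816758]), 'effort': array([-1.05735340e-03, -3.90668678e+01,  1.87410986e+01,  4.21991989e+00,
        1.11273222e-02, -1.91610852e-04]), 'tcp_pos': array([ 0.23034959, -0.58039575,  0.24046614]), 'ee_rot': array([[-9.29562288e-01, -3.68664036e-01, -8.83556395e-04],
       [-3.68665084e-01,  9.29560172e-01,  1.98539636e-03],
       [ 8.93745990e-05,  2.17128598e-03, -9.99997639e-01]]), 'wrist_force': array([0.45651038, 0.48388354, 0.81151265]), 'moment': array([ 0.02567521,  0.06419204, -0.01492475]), 'gripper_force': 0.0, 'gripper_width': 1.0001220909076936}
side {'camera_matrix': array([[521.40997243,   0.        , 317.36210935],
       [  0.        , 521.40997243, 243.51275159],
       [  0.        ,   0.        ,   1.        ]]), 'k1': -0.10060330475744214, 'extrinsics': array([[-0.73573615, -0.67718616,  0.01054578,  0.47889154],
       [-0.49304331,  0.52486695, -0.69384651,  0.33980169],
       [ 0.46432812, -0.51568748, -0.7200457 ,  0.90625718],
       [ 0.        ,  0.        ,  0.        ,  1.        ]])}
top {'camera_matrix': array([[444.88249962,   0.        , 323.39962652],
       [  0.        , 444.88249962, 234.44221954],
       [  0.        ,   0.        ,   1.        ]]), 'k1': -0.03758185436304624, 'extrinsics': array([[-0.01632378, -0.99961067,  0.02262818,  0.04857435],
       [-0.99070554,  0.01311352, -0.1353904 ,  0.58844433],
       [ 0.13504096, -0.02462795, -0.9905339 ,  0.80143543],
       [ 0.        ,  0.        ,  0.        ,  1.        ]])}
```

View pics/side0.png

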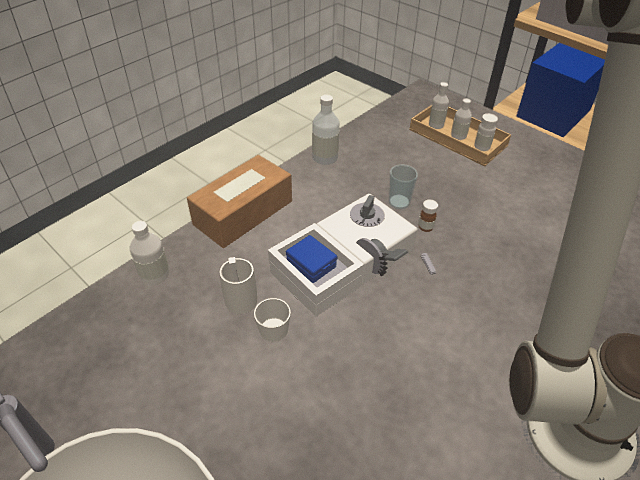

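View pics/top0.png

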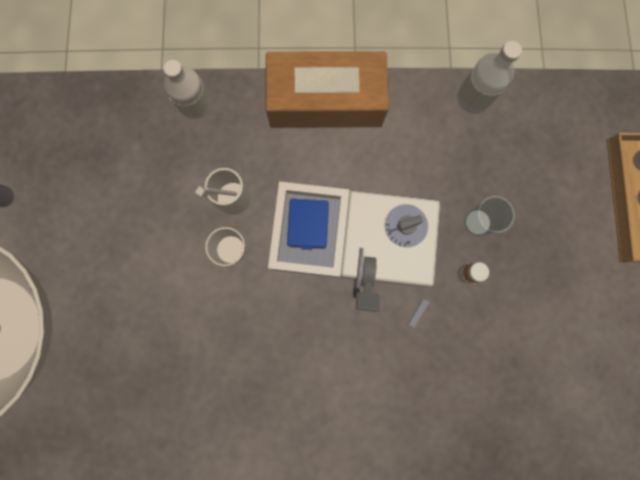

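The side view shows the cleaner mid-scene: knob at about (367,210), dial at about (378,252), and the case in the bath at (312,258). In the top view the cleaner's top spans about (279,184), (439,200), (434,284) and (270,270). The knob is at (408,225), the paddle at (368,300), and the vial and tumbler are to the right at (478,272) and (490,215).

```bash
cat > h.py <<'E'
import cv2,numpy as np
from station import r
def ray(n,px,p=None):
    p=p or r.camera_params(n);K=p["camera_matrix"];E=p["extrinsics"]
    u=cv2.undistortPoints(np.array(px,float).reshape(-1,1,2),K,np.array([p["k1"],0,0,0,0.])).reshape(-1,2)
    d=np.c_[u,np.ones(len(u))]@E[:3,:3]
    return -E[:3,:3].T@E[:3,3],d/np.linalg.norm(d,axis=1)[:,None]
def plane(n,px,z,p=None):
    c,d=ray(n,px,p);return c+d*((z-c[2])/d[:,2])[:,None]
def proj(n,P,p=None):
    p=p or r.camera_params(n);E=p["extrinsics"]
    return cv2.projectPoints(np.array(P,float).reshape(-1,1,3),cv2.Rodrigues(E[:3,:3])[0],E[:3,3],p["camera_matrix"],np.array([p["k1"],0,0,0,0.]))[0].reshape(-1,2)
E
python3 - <<'E'
from h import *
im=cv2.imread("pics/top0.png")
hsv=cv2.cvtColor(im,cv2.COLOR_BGR2HSV)
m=((hsv[...,2]>165)&(hsv[...,1]<50)).astype(np.uint8)
k,l,st,_=cv2.connectedComponentsWithStats(m)
sel=np.zeros_like(m)
for i in range(1,k):
    x,y,w,h,a=st[i]
    if a>300 and 260<x<450 and 170<y<300: sel[l==i]=1;print(st[i])
ys,xs=np.nonzero(sel)
P=plane("top",np.c_[xs,ys],0.075)
R=cv2.minAreaRect((P[:,:2]*1000).astype(np.float32));print("rect",R,cv2.boxPoints(R))
print("corners",plane("top",[(279,184),(439,200),(434,284),(270,270)],0.075).round(4))
c=im[170:330,250:510];
cv2.imwrite("pics/topc.png",cv2.resize(c,None,fx=3,fy=3,interpolation=cv2.INTER_CUBIC))
s=cv2.imread("pics/side0.png")[180:320,250:450];cv2.imwrite("pics/sidec.png",cv2.resize(s,None,fx=4,fy=4,interpolation=cv2.INTER_CUBIC))
E
```

```text
[ 268  182  171  103 8150]
rect ((586.1669921875, -16.180770874023438), (297.7916259765625, 160.30857849121094), 82.72029876708984) [[ 487.79172 -153.7198 ]
 [ 646.8081  -174.033  ]
 [ 684.54224  121.35826]
 [ 525.5259   141.67146]]
corners [[ 0.6788  0.1207  0.075 ]
 [ 0.6456 -0.1736  0.075 ]
 [ 0.4917 -0.1566  0.075 ]
 [ 0.5214  0.1372  0.075 ]]
```

View pics/topc.png

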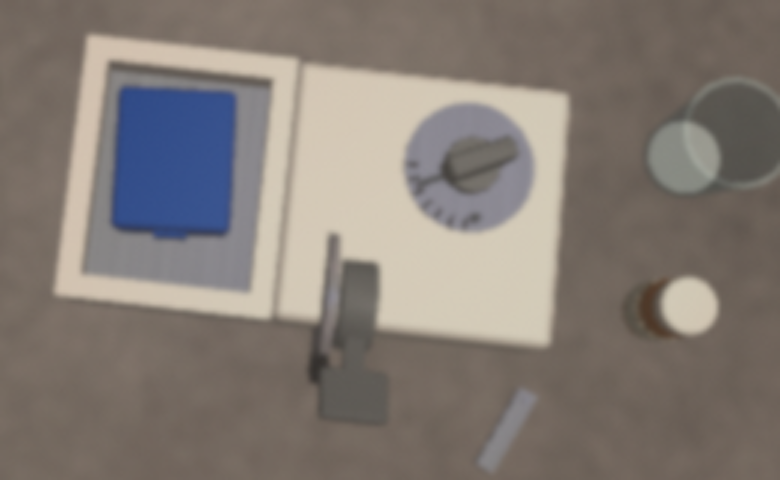

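View pics/sidec.png

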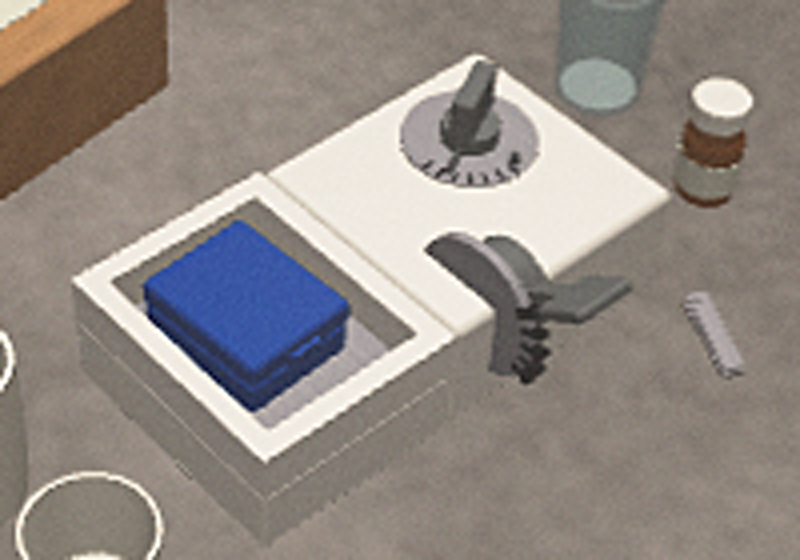

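The crops show the knob disc centred at about (406.3,225.7) in the top view and (367.5,214.7) in the side view. The needle points left and slightly down, so the knob is about 1.1 rad clockwise from zero. The paddle is up at rest.

```bash
python3 - <<'E'
from h import *
im=cv2.imread("pics/top0.png")
hsv=cv2.cvtColor(im,cv2.COLOR_BGR2HSV)
m=((hsv[...,2]>165)&(hsv[...,1]<50))
def fit(px,name):
    P=plane("top",px,0.075)[:,:2].astype(np.float32)
    v=cv2.fitLine(P,cv2.DIST_HUBER,0,.001,.001).ravel();print(name,v,np.degrees(np.arctan2(v[1],v[0])))
    return v
a=[(np.nonzero(m[y,350:450])[0].max()+350.5,y) for y in range(208,278)]
b=[(x,np.nonzero(m[170:260,x])[0].min()+169.5) for x in list(range(286,342))+list(range(358,432))]
d=[(x,np.nonzero(m[200:300,x])[0].max()+200.5) for x in list(range(276,338))+list(range(388,428))]
l=[(np.nonzero(m[y,255:350])[0].min()+254.5,y) for y in range(192,262)]
for p,n in((a,"right"),(b,"back"),(d,"front"),(l,"left")): fit(p,n)
print("camC",ray("top",[(0,0)])[0],ray("side",[(0,0)])[0])
print("disc",plane("top",[(406.3,225.7)],.077),plane("side",[(367.5,214.7)],.077))
print("bartop",plane("top",[(410.7,222)],.1175),plane("side",[(370.5,198.7)],.1175))
print("barends",plane("top",[(250+447/3,170+160/3),(250+515/3,170+148/3)],.1175))
print("paddle mid",plane("top",[(250+354/3,170+397/3)],.105),plane("side",[(250+580/4,180+298/4)],.105))
E
```

```text
right [ 0.9918327  -0.12754591  0.5669766  -0.16389132] -7.327803
back [ 0.14007093  0.99014145  0.66408575 -0.02726564] 81.948044
front [0.11613172 0.9932338  0.50841576 0.00115701] 83.33109
left [ 0.9916947  -0.12861441  0.6002114   0.13204822] -7.3895316
camC [0.47554136 0.06057657 0.87241953] [0.09907407 0.61329353 0.88326651]
disc [[ 0.59804175 -0.11037241  0.077     ]] [[ 0.59750774 -0.10920495  0.077     ]]
bartop [[ 0.59818399 -0.10960762  0.1175    ]] [[ 0.600499   -0.11853875  0.1175    ]]
barends [[ 0.59609952 -0.08914206  0.1175    ]
 [ 0.60263213 -0.12896768  0.1175    ]]
paddle mid [[ 0.46187016 -0.03295081  0.105     ]] [[ 0.46437474 -0.02966476  0.105     ]]
```

Emit:
drive_tool(
  steps=[0,0,0,-0.0344,0.0201,0,1,0,0,0,-0.0344,0.0201,0,1,0,0,0,-0.0344,0.0201,0,1,0,0,0,-0.0344,0.0201,0,1,0,0,0,-0.0344,0.0201,0,1,0,0,0,-0.0344,0.0201,0,1,0,0,0,-0.0344,0.0201,0,1,0,0,0,-0.0344,0.0201,0,1,0,0,0,-0.0344,0.0201,0,1,0,0,0,-0.0344,0.0201,0,1],
)

```text
time_s: 0.93
tcp_pos: [0.4768, -0.2653, 0.2413]
ee_rot: [[-0.929, -0.369, -0.001], [-0.369, 0.929, 0.0], [0.0, 0.0, -1.0]]
wrist_force: [0.3, -0.9, 0.6]
gripper_width: 0.998
gripper_force: 0.0
```

Emit:
drive_tool(
  steps=[0,0,0,-0.0344,0.0201,0,1,0,0,0,-0.0344,0.0201,0,1,0,0,0,-0.0344,0.0201,0,1,0,0,0,-0.0344,0.0201,0,1,0,0,0,-0.0344,0.0201,0,1,0,0,0.12,0,0,0,1,0,0,0.12,0,0,0,1,0,0,0.12,0,0,0,1,0,0,0.12,0,0,0,1,0,0,0.12,0,0,0,1],
)

```text
time_s: 1.77
tcp_pos: [0.5987, -0.11, 0.2408]
ee_rot: [[-0.974, 0.226, -0.001], [0.226, 0.974, 0.0], [0.001, -0.0, -1.0]]
wrist_force: [-0.1, 0.7, 0.0]
gripper_width: 1.0
gripper_force: 0.0
```

Emit:
drive_tool(
  steps=[0,0,0.12,0,0,0,1,0,0,0.12,0,0,0,1,0,0,0.12,0,0,0,1,0,0,0.12,0,0,0,1,0,0,0.12,0,0,0,1,0,0,0.12,0,0,0,1,0,0,0.12,0,0,0,1,0,0,0.12,0,0,0,1,0,0,0,0,0,0,1,0,0,0,0,0,0,1],
)

```text
time_s: 2.6
tcp_pos: [0.5987, -0.1103, 0.2411]
ee_rot: [[-0.382, 0.924, -0.001], [0.924, 0.382, 0.0], [0.0, -0.001, -1.0]]
wrist_force: [0.5, -0.1, 0.6]
gripper_width: 1.002
gripper_force: 0.0
```

```bash
python3 - <<'E'
from h import *
s=r.sense();print(s["time_s"],s["joints"],s["tcp_pos"],s["ee_rot"].round(4),s["wrist_force"])
p=r.camera_params("wrist");im=r.capture("wrist");cv2.imwrite("pics/w1.png",im)
import pickle;pickle.dump(p,open("w1.pkl","wb"))
E
```

```text
2.6 [ 4.77216106e+00  2.05097891e+01 -1.94282722e+00 -1.01653221e-02
 -6.75979984e+01 -1.62336083e+02] [ 0.59873738 -0.11032414  0.24111069] [[-3.816e-01  9.243e-01 -9.000e-04]
 [ 9.243e-01  3.816e-01  1.000e-04]
 [ 4.000e-04 -8.000e-04 -1.000e+00]] [ 0.54968048 -0.08067805  0.56968479]
```

View pics/w1.png

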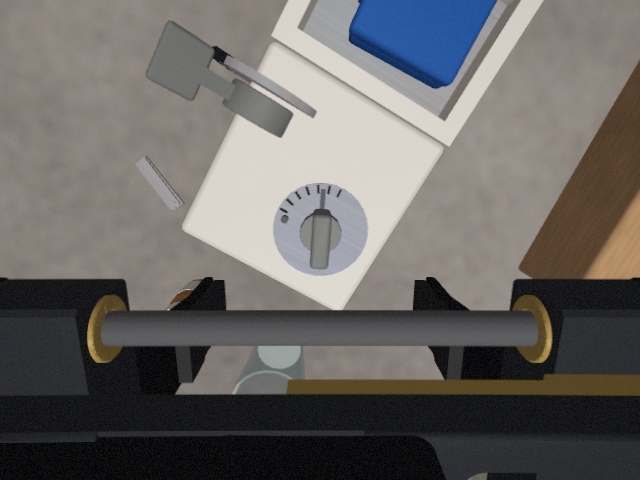

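The wrist view shows the knob bar lying vertically in the image, its top face from about (322,213) to (319,268). The disc is centred at (321,229), and the pin is at (284,219). The paddle is at (180,62), and the corners of the closed top are at about (183,228) and (341,309).

```bash
python3 - <<'E'
from h import *
import pickle;p=pickle.load(open("w1.pkl","rb"))
im=cv2.imread("pics/w1.png")
f=lambda px,z:plane("wrist",px,z,p)
disc=f([(321,229)],.078);pin=f([(284,219)],.08);needle=f([(323,190)],.08)
bar=f([(322,213),(319,268)],.1175)
c=f([(183,228),(341,309)],.075)
ang=lambda v:np.degrees(np.arctan2(v[1],v[0]))
print("disc",disc,"pin",pin,"-x dir from pin",ang(pin[0]-disc[0]),"needle",ang(needle[0]-disc[0]))
print("bar",bar,bar.mean(0),ang(bar[1]-bar[0]))
print("side edge",c,ang(c[1]-c[0]))
g=cv2.cvtColor(im,cv2.COLOR_BGR2HSV)
# bar top face mask
roi=np.zeros(im.shape[:2],bool);roi[205:275,303:340]=1
print(f([(180,62)],.105))
E
```

```text
disc [[ 0.59997173 -0.1082802   0.078     ]] pin [[ 0.56842541 -0.11172573  0.08      ]] -x dir from pin -173.766789585151 needle 109.70860039467478
bar [[ 0.59261486 -0.08907636  0.1175    ]
 [ 0.60649962 -0.12833388  0.1175    ]] [ 0.59955724 -0.10870512  0.1175    ] -70.52213543737653
side edge [[ 0.49273755 -0.15243092  0.075     ]
 [ 0.64468008 -0.16952206  0.075     ]] -6.417893894491489
[[ 0.46475382 -0.03223677  0.105     ]]
```

Emit:
drive_tool(
  steps=[0,0,0.05,0,0,0,1,0,0,0,0.0012,0.0013,0.0325,1,0,0,0,0,0,0.0325,1,0,0,0,0,0,0.0325,1,0,0,0,0,0,0.0325,1,0,0,0,0,0,0,0,0,0,0,0,0,0,0,0,0,0,0,0,0,0,0,0,0,0,0,0,0],
)

```text
time_s: 3.4
tcp_pos: [0.6016, -0.1088, 0.1143]
ee_rot: [[-0.333, 0.943, 0.005], [0.943, 0.333, -0.0], [-0.002, 0.005, -1.0]]
wrist_force: [0.3, -0.2, 0.4]
gripper_width: 0.782
gripper_force: 0.0
```

Emit:
drive_tool(
  steps=[0,0,0,0,0,0,0,0,0,0,0,0,0,0,0,0,0,0,0,0,0],
)

```text
time_s: 3.65
tcp_pos: [0.6003, -0.1087, 0.1128]
ee_rot: [[-0.332, 0.943, 0.002], [0.943, 0.332, 0.0], [-0.001, 0.002, -1.0]]
wrist_force: [0.6, -1.0, -0.9]
gripper_width: 0.555
gripper_force: 0.0
```

Emit:
drive_tool(
  steps=[0,0,0,0,0,0.002,0,0,0,0,0,0,0,0,0,0,0,0,0,0,0,0,0,0,0,0,0,0,0,0,0,0,0,0,0,0,0,0,0,0,0,0,0,0,0,0,0,0,0,0,0,0,0,0,0,0],
)

```text
time_s: 4.32
tcp_pos: [0.5991, -0.109, 0.1095]
ee_rot: [[-0.332, 0.943, -0.002], [0.943, 0.332, -0.0], [0.0, -0.002, -1.0]]
wrist_force: [-2.7, -0.9, 2.1]
gripper_width: 0.16
gripper_force: 30.0
```

Emit:
drive_tool(
  steps=[0,0,-0.12,0,0,0,0,0,0,-0.12,0,0,0,0,0,0,-0.12,0,0,0,0,0,0,-0.12,0,0,0,0,0,0,-0.12,0,0,0,0,0,0,-0.12,0,0,0,0,0,0,-0.12,0,0,0,0,0,0,-0.12,0,0,0,0,0,0,-0.1,0,0,0,0,0,0,0,0,0,0,0],
)

```text
time_s: 5.15
tcp_pos: [0.5982, -0.11, 0.1095]
ee_rot: [[-0.986, 0.168, -0.004], [0.168, 0.986, -0.002], [0.003, -0.002, -1.0]]
wrist_force: [-4.5, -4.3, 1.9]
gripper_width: 0.16
gripper_force: 30.0
```

```bash
python3 - <<'E'
from h import *
s=r.sense();print(s["moment"],s["wrist_force"],s["tcp_pos"],np.degrees(np.arctan2(s["ee_rot"][1,1],s["ee_rot"][0,1])))
E
```

```text
[-1.33382644  1.04088508 -0.01745136] [-4.50261984 -4.31411671  1.94305611] [ 0.59822167 -0.11002349  0.10945906] 80.31416988546293
```

Emit:
drive_tool(
  steps=[0,0,-0.025,0,0,0,0,0,0,-0.025,0,0,0,0,0,0,-0.02,0,0,0,0,0,0,0,0,0,0,0,0,0,0,0,0,0,0],
)

```text
time_s: 5.57
tcp_pos: [0.5982, -0.1101, 0.1094]
ee_rot: [[-0.995, 0.104, -0.004], [0.104, 0.995, -0.001], [0.004, -0.002, -1.0]]
wrist_force: [-3.8, -4.4, 1.7]
gripper_width: 0.16
gripper_force: 30.0
```

```bash
python3 - <<'E'
from h import *
s=r.sense();print(s["moment"],s["wrist_force"],s["tcp_pos"],np.degrees(np.arctan2(s["ee_rot"][1,1],s["ee_rot"][0,1])))
E
```

```text
[-1.41521149  1.09341954 -0.41530172] [-3.81578416 -4.37406841  1.72126256] [ 0.59819979 -0.11010165  0.10943837] 84.02287009423782
```

Emit:
drive_tool(
  steps=[0,0,0,0,0,0,0.6,0,0,0,0,0,0,0.6,0,0,0,0,0,0,0.6,0,0,0,0,0,0,0.6,0,0,0,0,0,0,0.6,0,0,0,0,0,-0.0325,0.6,0,0,0,0,0,-0.0325,0.6,0,0,0,0,0,-0.0325,0.6,0,0,0,0,0,-0.0325,0.6,0,0,0,0,0,0,0.6],
)

```text
time_s: 6.4
tcp_pos: [0.6036, -0.1091, 0.2479]
ee_rot: [[-0.995, 0.1, 0.015], [0.1, 0.995, -0.002], [-0.015, -0.0, -1.0]]
wrist_force: [0.8, 0.2, 0.7]
gripper_width: 0.597
gripper_force: 0.0
```

```bash
python3 - <<'E'
from h import *
s=r.sense();print(s["time_s"],s["tcp_pos"],s["ee_rot"].round(4),s["wrist_force"],s["gripper_width"])
p=r.camera_params("wrist");im=r.capture("wrist");cv2.imwrite("pics/w2.png",im)
import pickle;pickle.dump(p,open("w2.pkl","wb"))
E
```

```text
6.4 [ 0.60358204 -0.10908303  0.24785678] [[-9.948e-01  1.004e-01  1.510e-02]
 [ 1.004e-01  9.949e-01 -1.700e-03]
 [-1.520e-02 -2.000e-04 -9.999e-01]] [0.77674416 0.1809947  0.65385678] 0.5970486617606487
```

View pics/w2.png

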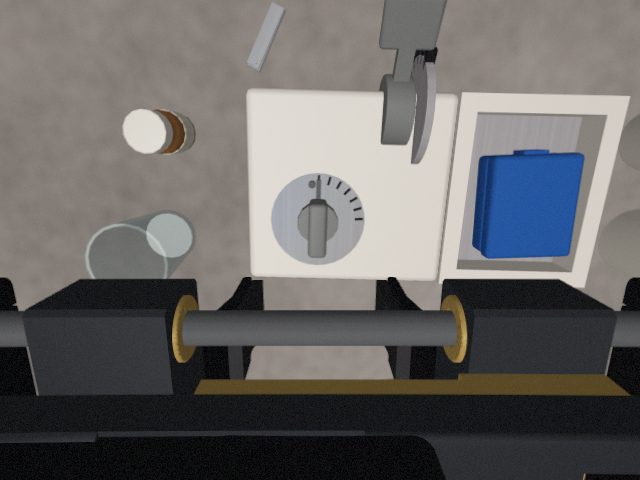

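The knob is at zero: the needle at (319,178) points at the first mark beside the pin at (311,184), and the bar is along the cleaner's x. The paddle is straight ahead at about column 412, still at rest.

Emit:
drive_tool(
  steps=[0,0,0,0.0294,0.0123,0,0,0,0,0,0.0294,0.0123,0,0,0,0,0,0.0294,0.0123,0,0,0,0,0,0.0294,0.0123,0,0,0,0,0,0.0294,0.0123,0,0,0,0,0,0,0,0.026,0,0,0,0,0,0,0.026,0,0,0,0,0,0,0.024,0,0,0,0,0,0,0,0,0,0,0,0,0,0,0],
)

```text
time_s: 7.28
tcp_pos: [0.4591, -0.0327, 0.1626]
ee_rot: [[-0.995, 0.102, -0.003], [0.102, 0.995, -0.001], [0.003, -0.002, -1.0]]
wrist_force: [0.8, -0.7, 1.1]
gripper_width: 0.015
gripper_force: 0.0
```

```bash
python3 - <<'E'
from h import *
s=r.sense();print(s["time_s"],s["tcp_pos"],s["ee_rot"].round(4),s["wrist_force"],s["gripper_width"])
im=r.capture("side");cv2.imwrite("pics/s2.png",cv2.resize(im[150:330,270:510],None,fx=3.3,fy=3.3,interpolation=cv2.INTER_CUBIC))
s=r.sense();print(s["tcp_pos"])
E
```

```text
7.2833 [ 0.45905188 -0.03271409  0.16255994] [[-0.9948  0.1015 -0.0035]
 [ 0.1015  0.9948 -0.0012]
 [ 0.0033 -0.0015 -1.    ]] [ 0.75582116 -0.69615465  1.10942114] 0.015358076313364043
[ 0.46026981 -0.03259476  0.16385613]
```

View pics/s2.png

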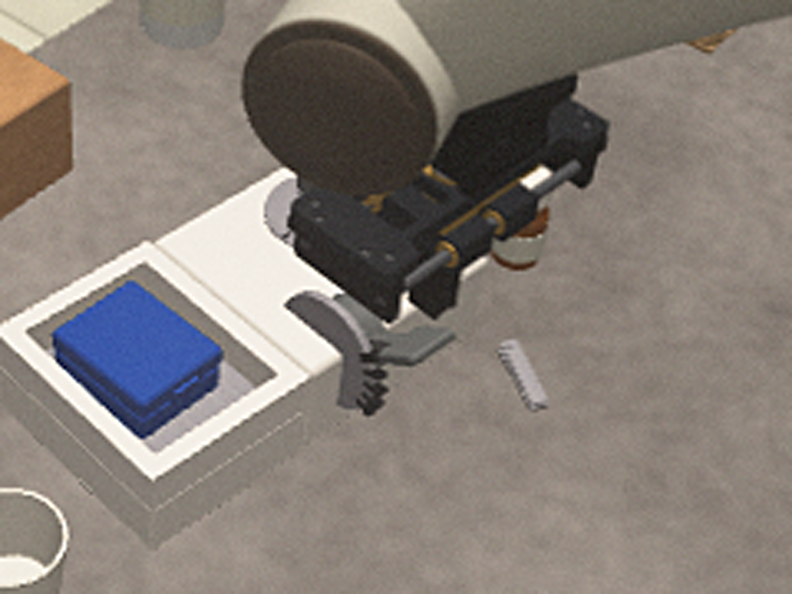

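The closed fingers are just above the paddle, with the tip at about (435,310) and the paddle at (415,345) in the crop. The fixed bars are at about (372,380), and nothing else is near.

Emit:
drive_tool(
  steps=[0,0,0,0,0,0.006,0,0,0,0,0,0,0.006,0,0,0,0,0,0,0.006,0,0,0,0,0,0,0.006,0,0,0,0,0,0,0.006,0,0,0,0,0,0,0.006,0,0,0,0,0,0,0,0,0,0,0,0,0,0,0],
)

```text
time_s: 8.0
tcp_pos: [0.4575, -0.0326, 0.1293]
ee_rot: [[-0.995, 0.102, -0.005], [0.102, 0.995, -0.001], [0.005, -0.001, -1.0]]
wrist_force: [-11.2, 5.6, 18.9]
gripper_width: 0.006
gripper_force: 9.6
```

Emit:
drive_tool(
  steps=[0,0,0,0.001,0,0.005,0,0,0,0,0.001,0,0.005,0,0,0,0,0.001,0,0.005,0,0,0,0,0.001,0,0.005,0,0,0,0,0,0,0,0,0,0,0,0,0,0,0],
)

```text
time_s: 8.5
tcp_pos: [0.4532, -0.0322, 0.1102]
ee_rot: [[-0.995, 0.101, -0.003], [0.101, 0.995, -0.001], [0.003, -0.001, -1.0]]
wrist_force: [-1.2, -0.6, 7.5]
gripper_width: 0.005
gripper_force: 3.1
```

Emit:
drive_tool(
  steps=[0,0,0,0.001,0,0.005,0,0,0,0,0.001,0,0.005,0,0,0,0,0.001,0,0.005,0,0,0,0,0.001,0,0.005,0,0,0,0,0,0,0,0,0,0,0,0,0,0,0],
)

```text
time_s: 9.0
tcp_pos: [0.4512, -0.0318, 0.0905]
ee_rot: [[-0.995, 0.101, -0.0], [0.101, 0.995, -0.001], [0.0, -0.001, -1.0]]
wrist_force: [-8.5, 1.9, 19.0]
gripper_width: 0.003
gripper_force: 9.7
```

Emit:
drive_tool(
  steps=[0,0,0,0,0,0.003,0,0,0,0,0,0,0.003,0,0,0,0,0,0,0.003,0,0,0,0,0,0,0.003,0,0,0,0,0,0,0,0,0,0,0,0,0,0,0],
)

```text
time_s: 9.5
tcp_pos: [0.4513, -0.0318, 0.0783]
ee_rot: [[-0.995, 0.101, -0.0], [0.101, 0.995, -0.001], [0.0, -0.001, -1.0]]
wrist_force: [-8.8, 2.8, 19.6]
gripper_width: 0.002
gripper_force: 10.8
```

```bash
python3 - <<'E'
from h import *
s=r.sense();print(s["time_s"],s["tcp_pos"],s["wrist_force"],s["gripper_width"])
im=r.capture("side");cv2.imwrite("pics/s3.png",cv2.resize(im[220:300,350:430],None,fx=7,fy=7,interpolation=cv2.INTER_CUBIC))
s=r.sense();print(s["tcp_pos"],s["wrist_force"])
# predicted marks, and paddle-arm side edge (y=+20) for dial values
ax=np.array([.517,-.037,.065]);X=np.array([.9932,-.1167,0]);Y=np.array([.1167,.9932,0]);Z=np.array([0,0,1])
for q in(0,.28,.56,.84,1.12):
    e=.6-q;d=-np.cos(e)*X+np.sin(e)*Z
    print(q,((proj("side",[ax+.043*d+.018*Y,ax+.083*d+.02*Y,ax+.049*d+.02*Y])-[350,220])*7).round(0).tolist())
E
```

```text
9.5 [ 0.45131578 -0.03180446  0.07829848] [-8.76559604  2.75014816 19.60008267] 0.0018830996526634104
[ 0.45130907 -0.03179283  0.07789287] [-6.32060963  1.76274902 17.40147243]
0 [[226.0, 271.0], [312.0, 287.0], [234.0, 276.0]]
0.28 [[235.0, 306.0], [329.0, 355.0], [245.0, 316.0]]
0.56 [[236.0, 336.0], [330.0, 414.0], [246.0, 351.0]]
0.84 [[229.0, 360.0], [315.0, 460.0], [238.0, 378.0]]
1.12 [[215.0, 376.0], [286.0, 488.0], [222.0, 395.0]]
```

View pics/s3.png

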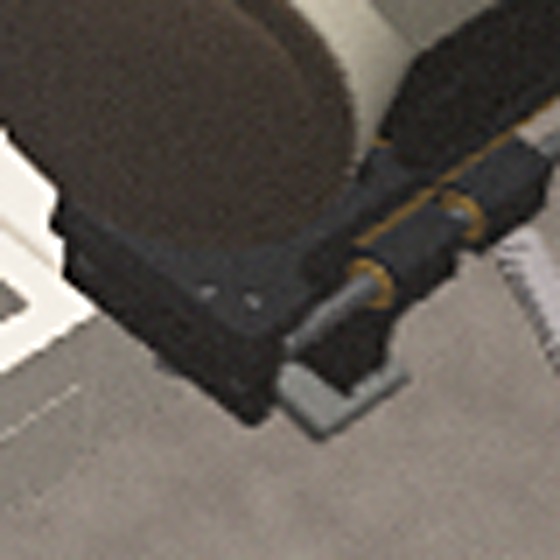

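The paddle's near outer corner is at about (320,430) in the crop. That lies between the predictions for the second notch (414) and the third (460), so the fingers still have a few millimetres to go.

Emit:
drive_tool(
  steps=[0,0,0,0,0,0,0,0,0,0,0,0,0,0,0,0,0,0,0,0,0,0,0,0,0,0,0,0],
)

```text
time_s: 9.88
tcp_pos: [0.4515, -0.0318, 0.0765]
ee_rot: [[-0.995, 0.102, -0.001], [0.102, 0.995, -0.0], [0.001, -0.0, -1.0]]
wrist_force: [-4.1, 1.1, 10.4]
gripper_width: 0.003
gripper_force: 5.3
```

Emit:
drive_tool(
  steps=[0,0,0,0,0,0.001,0,0,0,0,0,0,0,0,0,0,0,0,0,0,0,0,0,0,0,0,0,0],
)

```text
time_s: 10.22
tcp_pos: [0.4516, -0.0318, 0.0753]
ee_rot: [[-0.995, 0.102, -0.0], [0.102, 0.995, -0.0], [0.0, -0.0, -1.0]]
wrist_force: [-3.6, 0.6, 8.1]
gripper_width: 0.006
gripper_force: 4.8
```

Emit:
drive_tool(
  steps=[0,0,0,0,0,0.001,0,0,0,0,0,0,0,0,0,0,0,0,0,0,0,0,0,0,0,0,0,0],
)

```text
time_s: 10.55
tcp_pos: [0.4517, -0.0318, 0.0743]
ee_rot: [[-0.995, 0.102, -0.0], [0.102, 0.995, -0.0], [0.0, -0.0, -1.0]]
wrist_force: [-4.2, 0.4, 9.8]
gripper_width: 0.006
gripper_force: 4.8
```

Emit:
drive_tool(
  steps=[0,0,0,0,0,0.001,0,0,0,0,0,0,0,0,0,0,0,0,0,0,0,0,0,0,0,0,0,0],
)

```text
time_s: 10.88
tcp_pos: [0.4519, -0.0318, 0.0734]
ee_rot: [[-0.995, 0.101, 0.0], [0.101, 0.995, -0.0], [-0.0, -0.0, -1.0]]
wrist_force: [-3.4, 0.5, 9.6]
gripper_width: 0.007
gripper_force: 5.1
```

```bash
python3 - <<'E'
from h import *
im=r.capture("side");a=cv2.resize(im[250:300,370:420],(400,400),interpolation=cv2.INTER_CUBIC)
p=r.camera_params("wrist");w=r.capture("wrist")
b=cv2.resize(w[0:480],(400,300))
t=r.capture("top");t=cv2.resize(t[170:330,250:510],(400,246))
s0=cv2.imread("pics/side0.png")[240:290,370:420]
o=np.zeros((600,800,3),np.uint8);o[:400,:400]=a;o[:300,400:]=b;o[300:546,400:]=t;o[400:600,:200]=cv2.resize(s0,(200,200),interpolation=cv2.INTER_CUBIC)
cv2.imwrite("pics/c4.png",o)
s=r.sense();print(s["time_s"],s["tcp_pos"],s["wrist_force"])
ax=np.array([.5175,-.037,.065]);X=np.array([.9932,-.1167,0]);Y=np.array([.1167,.9932,0]);Z=np.array([0,0,1])
for q in(0,.56,.77,.84,.9,1.12):
    e=.6-q;d=-np.cos(e)*X+np.sin(e)*Z;n=np.sin(e)*X+np.cos(e)*Z
    print(q,proj("side",[ax+.083*d+.02*Y+.004*n,ax+.083*d+.02*Y-.004*n,ax+.083*d-.02*Y+.004*n,ax+.083*d-.02*Y-.004*n]).round(1).tolist())
E
```

```text
11.0333 [ 0.4518943  -0.03182986  0.07330989] [-3.60176606  1.40780795  9.0619103 ]
0 [[393.7, 259.1], [394.9, 262.6], [407.2, 249.7], [408.4, 253.1]]
0.56 [[397.1, 277.8], [396.7, 280.4], [410.3, 268.2], [409.9, 270.9]]
0.77 [[396.0, 283.1], [395.0, 285.2], [409.0, 273.6], [408.0, 275.7]]
0.84 [[395.3, 284.7], [394.2, 286.5], [408.3, 275.2], [407.2, 277.0]]
0.9 [[394.7, 285.8], [393.4, 287.5], [407.6, 276.3], [406.3, 278.0]]
1.12 [[391.5, 289.1], [389.8, 290.1], [404.3, 279.7], [402.6, 280.7]]
```

View pics/c4.png

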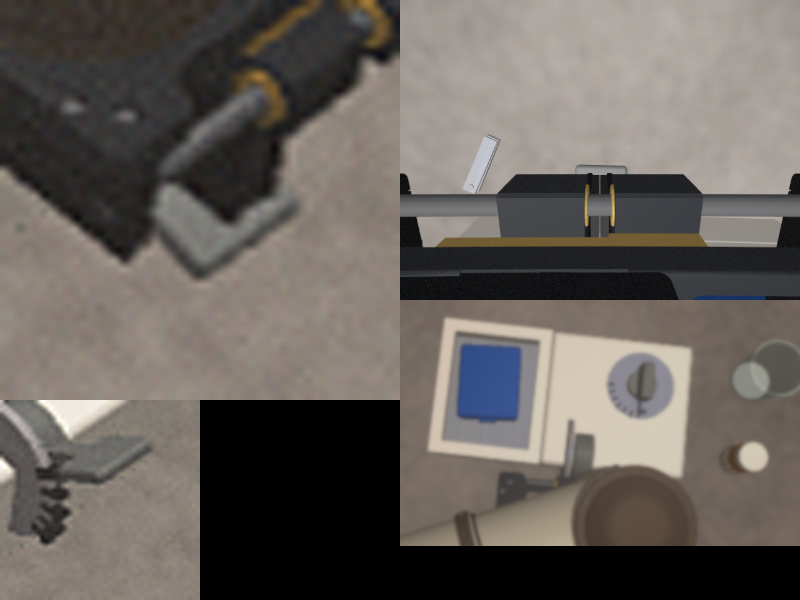

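In the side crop the paddle's corners are at (395.2,284.7) and (407.1,275.6). Corrected by the offset seen at rest, they give a dial value of about 0.84 to 0.87. The fingers' geometry gives 0.855. The knob is still at zero, and the case, vial, tumbler and clipper have not moved. I'll back off by half a millimetre to centre on the notch.

Emit:
drive_tool(
  steps=[0,0,0,0,0,-0.0005,0,0,0,0,0,0,0,0,0,0,0,0,0,0,0,0,0,0,0,0,0,0,0,0,0,0,0,0,0,0,0,0,0,0,0,0],
)

```text
time_s: 11.53
tcp_pos: [0.4518, -0.0318, 0.0736]
ee_rot: [[-0.995, 0.102, -0.0], [0.102, 0.995, -0.0], [0.0, -0.0, -1.0]]
wrist_force: [-2.7, 1.1, 8.1]
gripper_width: 0.006
gripper_force: 4.1
```

```bash
python3 -c "
from station import r
print(r.sense()['tcp_pos'],r.finish_job())"
```

```text
the job is handed in; nothing more can be done
[ 0.45184745 -0.03183308  0.07359006] None
```

I handed the job in at about 11.5 s: the knob is turned back to zero, and the fingers hold the dial at an estimated 0.85 rad (third notch 0.84); the case, vial, tumbler and clipper looked undisturbed, but I didn't recheck the holder or jar at the end.

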